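# Seat the dish tray on the stage pins

### The job

Pick up the loose aluminium dish tray by its fin and hang it by its two holes on the two upright pins of the white stage base. Feel for the pins, then press it gently and evenly down until both clips snap over it and it lies flat and fully home on the pin bar, and let go; never force it, and leave the small dish, the pen and the vial rack standing between them where they are.

Things in the scene. Friction and masses are not known exactly. Their poses are not given: they have to be found in the camera images.
- tray_grip (a point): Loose aluminium dish tray, about 0.3 kg: plate 70 (x) x 160 (y) x 8 mm, lying flat on the bench at first, with an upright grip fin at its middle, 14 mm thick (x), 34 mm long (y), its top 58 mm above the plate's underside. This point: centre of the fin, 33 mm above the underside, 25 mm below the fin's top. x across the fin, y along the plate, z up.
- tray_hole (a point): Centre, at the plate's underside, of one of the tray's two round through holes, 9.5 mm wide. They lie on the plate's long centre line at y = +60 (this one) and -60 mm from its middle, x = 0. Either way round fits the pins. The plate's long edges are 35 mm from the holes' line.
- stage: White low stage base, 170 (x) x 240 (y) x 50 mm high, fixed to the bench; origin: centre of its underside, z up. On its top lies a steel pin bar, 30 (x) x 190 (y) x 12 mm, parallel to the base's y, with two upright pins and a leaf clip at each end. Over 45 N of contact force on base, bar, pins or clips harms it.
- stage_seat (a point): Centre of the base at the height of the bar's top, 62 mm above the bench. The pins stand at y = -60 and +60 mm, 8 mm in diameter, 38 mm tall above the bar, the top 4 mm tapering to 4 mm. Bar and pins are clamped anywhere from 15 mm before (-x) to 15 mm behind this point: that offset is not measured and differs every time; find it by feel or sight. The bar will not budge.
- stage_end (a point): The middle of the clip at the +y end sits here (give or take the bar's offset in x), at y = +80 mm, 70 mm above the bench; its twin is at y = -80. The clips are steel leaves 16 mm wide, tops 85 mm above the bench, leaning inwards. Pressing the tray down the pins spreads both (8 to 20 N in all) until they snap over the plate's top as it meets the bar; the fin's centre is then 95 mm above the bench.
- vial_rack: white block 90 x 45 mm, 50 mm high with its three small amber vials; a bystander, origin at its underside
- pen: white and black marker pen, 135 mm long, lying on the bench; a bystander, origin at its underside
- dish: closed clear round dish, 38 mm across, 13 mm high; a bystander, origin at its underside
Mind the look-alikes: they are no part of the job. What is shaped like the part that bears tray_grip but purple or red is not meant.

How it is judged (in metres and radians):
On the way:
1. the tray is lifted clear of the bench (height (world z) of tray_grip above 0.06 m), for 0.2 s.
At the end, for the whole second after the job is handed in: The tray lies on the bar under both clips, both pins through: fin centre within 2 mm of 95 mm above the base's origin, within 3.5 mm of its middle sideways and 19 mm of its centre line in x, tilt under 0.04 rad, parallel to the bar within 0.06 rad, released, at rest (z of tray_grip in the frame of stage between 0.092 and 0.0972 m and y of tray_grip in the frame of stage between -0.0035 and 0.0035 m and x of tray_grip in the frame of stage between -0.019 and 0.019 m and angle between tray_grip's own z axis and vertical below 0.04 rad and angle between the y axis of tray_grip and the y axis of stage, either way round below 0.06 rad and linear speed of tray below 0.02 m/s); the robot touches nothing.
It fails at once if the tray is forced: over 45 N between tray and stage base with its bar, pins and clips (contact force between tray and stage above 45 N).
It fails at once if the robot bears on the stage base with over 45 N (contact force between any of the arm, the fingers and stage above 45 N).
It fails at once if a bystander is moved by more than 30 mm (distance of any of vial_rack, pen, dish from where it was at the start of the episode above 0.03 m).
It also fails if it takes over 54 s, if anything falls off the work surface, if the arm or the gripper's body presses on something with over 40 N, if the wrist force passes 120 N, or if a joint passes its speed limit or range.

### The arm

A 6-joint arm with a two-finger parallel gripper is mounted at the origin on the work surface. World frame = base frame: x ahead of the robot, y to its left, z up, the work surface at z = 0. Lengths are in mm, angles in rad, forces in N, time in s.
With the tool pointing down it reaches from about 400 to 925 mm from the base axis. Payload 12.5 kg.
Tool frame: the origin (TCP) lies at the centre of the arm's flange, where the gripper is bolted on; the fingertips stand 190 mm ahead of it and the grasp point (between the pads) lies 171 mm ahead of it; z points along the fingers, y is the line along which they close (so a half turn about z gives the same grasp; the last joint's range is limited). The gripper opens to 95 mm and grips with 3 to 60 N. Pads are 20 mm wide; open, the fingers measure 119 mm over their backs; the gripper's body (75 mm by 180 mm) begins 59 mm behind the grasp point.
Start: joints at [1.15, 0.491, 1.559, -0, 1.092, -0.106], TCP at [193.493, 594.294, 404.761] pointing down, gripper open.
Joint ranges: [-3.1, 3.1], [-0.84, 2.19], [0.05, 2.79], [-1.13, 4.28], [0.06, 2.93], [-2.69, 2.69]. Speed limits (rad/s): [2.22, 2.22, 2.79, 3.14, 3.14, 3.14].

### API

Orientations are given as [roll, pitch, yaw] about the fixed x, y, z axes, in that order (R = Rz(yaw) Ry(pitch) Rx(roll)).
In Python, from cell import env, read_camera, search_frame, cut_out gives the robot as it stands. The module is installed in compiled form; this text tells all that it offers.
- The arm moves only by the tool move_arm, never from a script. Its argument "commands" is a list of rows, each a list of 3 entries, a list of its own where there are three numbers: the shift along the world's x, y, z normalised to -1 to 1, where 1 is 0.03 m, then the turn about the world's z normalised to -1 to 1, where 1 is 0.08 rad, then the opening, from -1 (shut) to 1 (fully open), so that 0 is half open. A call has 1 to 20 rows; each row shifts and turns the commanded pose from where the row before left it; what a row does not reach is not made up. A row lasts 1/12 s, in which the tool goes at most 41.7 mm and 7.16 degrees, less where a joint would pass 70% of its speed; a pose out of reach is approached as far as the arm can. A call with a number of a shift or a turn outside -1 to 1 is refused whole. A call with a gripper value outside its range is refused whole. The fingers move at their own pace and stop on an object; the grip force is fixed at half the most. Time passes only in rows, so rows that do not move let the fingers close. It gives the time, the measured TCP pose, the force, the opening and the grip force at its end, in the units of the state.
- env.state(): the state, without advancing time (a new reading comes with each control period).
- read_camera(name): name is "scene" or "side" or "wrist"; returns a dict with "image" (480x640x3 uint8, red, green, blue), "fx", "fy", "cx", "cy" (pixels), "rvec" (rotation vector, rad) and "tvec" (3), from world to camera coordinates, as OpenCV has them. Camera axes: x right, y down, z forward; pixel columns grow to the right and rows downward; lengths in mm; the calibration is good to about 2 mm. The wrist camera is an equidistant fisheye: a pixel r from the principal point sees the ray r / f radians off the axis. A picture is of the moment at which its call begins. There is no depth.
- env.job_done(): hands the job in; it is judged then, once.
Trained networks look in a picture, given as the dict that the camera call returned (one of the last four; its "shot" number tells which), for a name from the list of things; names that differ only in an ending like _2 or _b are one class to them, and where a whole thing is asked for, a point or a joint stands for the part that bears it (a point fixed in the world has none). Each returns a list of dicts, best first, with "confidence" (0 to 1); they miss things now and then, are a little off and sometimes report something else, mostly with a low value. They report only what shows in the picture. A call takes as long as a camera call. They do not tell look-alikes from the thing itself.
- search_frame(thing, picture): "at" ([column, row] in pixels, amid what is visible of it).
- cut_out(thing, picture): "region" (480x640 bool, what is visible of it) and "at" ([column, row] in pixels, amid what is visible of it).
The state is a dict: "t": time; "joints": joint angles; "qvel": joint speeds; "tau": joint torques, N m; "eef_pos": TCP position; "tcp_rot": TCP orientation; "ft_force": force on the tool from outside, world axes, zero at the start; "moment": the same for the moment, N m; "opening": opening from 0.0 (shut) to 1.0 (fully open); "grip_force": force on a finger pad.
Only numpy, scipy, OpenCV 4.12 (cv2) and the standard library are available. Lean on these libraries where they do the work, as an engineer would, in place of code of your own. Each camera call takes 0.05 s, during which the arm holds its last target. There are 200 camera calls.

## Working session

There is one attempt and no reset: what is moved stays moved. The work goes in short steps, Python scripts to look and compute and a tool call to move; the robot and the scene stay as the last step left them, time stands still between calls to the robot, and variables do not carry over. Pictures are saved under pics/ and viewed, at most 10 in all, crops included, and the job is handed in when it is done.

Besides the shell and the picture viewer there is one more tool, called after "Emit:" by a JSON object that holds its "op" and its "data". move_arm: Moves the arm, as the interface text tells. Its arguments: {"type":"object","properties":{"commands":{"type":"array","items":{"type":"array"}}},"required":["commands"]}

```bash
mkdir -p pics; cat > h.py <<'E'
from cell import env, read_camera, search_frame, cut_out
import numpy as np, cv2
def ray(p,px):
    R=cv2.Rodrigues(np.array(p["rvec"],float))[0]; t=np.array(p["tvec"],float).ravel()
    return R,t
def toz(p,px,z,fish=False):
    R,t=ray(p,px); u=np.array([(px[0]-p["cx"])/p["fx"],(px[1]-p["cy"])/p["fy"]])
    if fish:
        r=np.hypot(*u)+1e-12; d=np.r_[u/r*np.sin(r),np.cos(r)]
    else: d=np.r_[u,1]
    c=-R.T@t; d=R.T@d; return c+d*(z-c[2])/d[2]
def proj(p,X,fish=False):
    R,t=ray(p,None); c=R@np.array(X,float)+t
    if fish:
        r=np.hypot(c[0],c[1])+1e-12; th=np.arctan2(r,c[2]); u=c[:2]/r*th
    else: u=c[:2]/c[2]
    return np.array([u[0]*p["fx"]+p["cx"],u[1]*p["fy"]+p["cy"]])
def save(n,im): cv2.imwrite("pics/"+n+".png",im[...,::-1])
E
python3 - <<'E'
from h import *
ims=[]
for n in ["scene","side","wrist"]:
    p=read_camera(n); ims.append(p["image"])
    R,t=ray(p,0); print(n,-R.T@t,p["fx"],p["cx"],p["cy"])
    for th in ["tray_grip","tray_hole","stage","stage_end","vial_rack","pen","dish"]:
        for r in search_frame(th,p)[:4]:
            print(th,np.round(r["at"]),round(r["confidence"],2),np.round(toz(p,r["at"],{"tray_grip":33,"stage":60,"stage_end":70}.get(th,5),n=="wrist")))
save("a",np.vstack([np.hstack(ims[:2]),np.hstack([ims[2],ims[2]*0])])[:, :][::1])
im=np.vstack([np.hstack(ims[:2]),np.hstack([ims[2],ims[2]*0])]);save("a",cv2.resize(im,(800,600),interpolation=cv2.INTER_AREA))
print(env.state())
E
```

```text
scene [1081.00226612  238.60774745  636.65040431] 486.5199370919456 318.4934778715697 240.72453454274375
tray_grip [418. 396.] 0.92 [713. 244.  33.]
tray_grip [446. 252.] 0.75 [418. 224.  33.]
tray_grip [434. 310.] 0.57 [558. 231.  33.]
tray_hole [445. 249.] 0.67 [382. 219.   5.]
tray_hole [417. 398.] 0.64 [700. 244.   5.]
stage [199. 248.] 0.72 [ 604. -166.   60.]
stage_end [200. 248.] 0.73 [ 612. -157.   70.]
stage_end [431. 308.] 0.3 [587. 228.  70.]
vial_rack [265. 340.] 0.78 [695.   2.   5.]
pen [300. 284.] 0.93 [567.   4.   5.]
dish [323. 238.] 0.58 [442.  -2.   5.]
side [232.09199985 428.27897492 494.29028172] 445.846824226194 315.3347508552734 234.9123142569624
tray_grip [215. 362.] 0.77 [517. 242.  33.]
tray_grip [124. 311.] 0.7 [677. 255.  33.]
tray_grip [317. 426.] 0.58 [371. 235.  33.]
tray_hole [317. 426.] 0.82 [379. 224.   5.]
tray_hole [124. 310.] 0.81 [704. 244.   5.]
tray_hole [207. 366.] 0.79 [539. 241.   5.]
stage [359. 190.] 0.89 [ 549. -142.   60.]
stage_end [363. 190.] 0.9 [ 537. -134.   70.]
stage_end [214. 364.] 0.32 [493. 259.  70.]
vial_rack [247. 224.] 0.57
[... 294 characters left out ...]
nd [ 13. 470.] 0.87 [ 475. -167.   70.]
{'t': 1.2, 'joints': array([ 1.15035517e+00,  4.90879450e-01,  1.55890680e+00, -1.02107117e-05,
        1.09170706e+00, -1.05644291e-01]), 'qvel': array([ 0.00144114, -0.0004907 ,  0.00033395,  0.00050214, -0.00196573,
       -0.0022344 ]), 'tau': array([-1.75058045e-03, -6.12474275e+01, -2.58419091e+01,  6.92160800e-02,
        4.46068647e-02, -9.44575021e-06]), 'eef_pos': array([193.51709762, 594.27878923, 404.77136787]), 'tcp_rot': array([3.14149483e+00, 1.94860517e-05, 2.82680049e+00]), 'ft_force': array([ 0.13832756,  0.07110532, -0.30986331]), 'moment': array([0.02931677, 0.03450489, 0.03292372]), 'grip_force': 0.0, 'opening': 0.9995190397937436}
```

View pics/a.png

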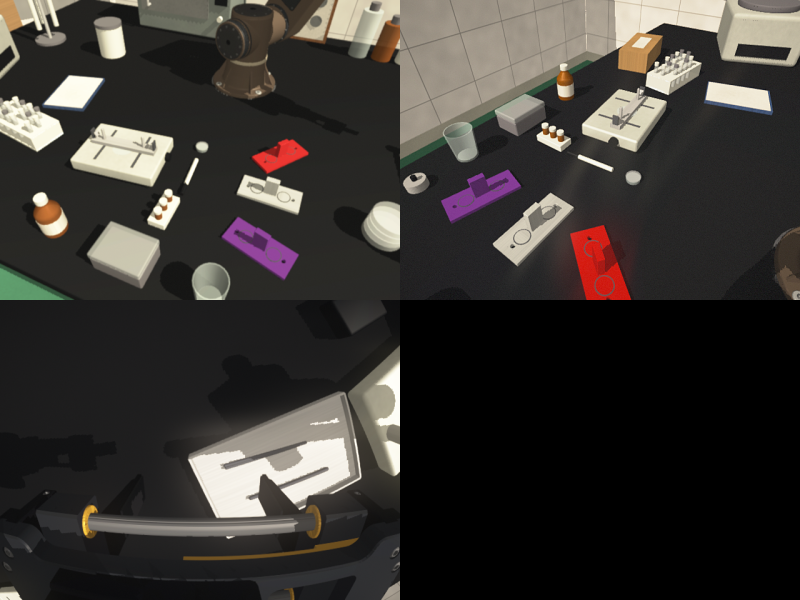

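The scene shows the silvery tray between the red and purple look-alikes, at scene px (434,310) and side px (215,362). The stage is at scene px (199,248). Next I'll fit both poses to their outlines.

```bash
cat > fit.py <<'E'
from h import *
from scipy.optimize import minimize
def box(cx,cy,a,b,z0,z1): return [np.array([[cx+s*a/2,cy+u*b/2,z] for s in(-1,1) for u in(-1,1) for z in(z0,z1)])]
def sil(p,boxes,q,fish):
    m=np.zeros((480,640),np.uint8); c,s=np.cos(q[2]),np.sin(q[2])
    for b in boxes:
        w=b.copy(); w[:,0]=q[0]+c*b[:,0]-s*b[:,1]; w[:,1]=q[1]+s*b[:,0]+c*b[:,1]
        pts=np.array([proj(p,x,fish) for x in w],np.float32)
        cv2.fillConvexPoly(m,np.int32(np.round(cv2.convexHull(pts)*16)),255,cv2.LINE_AA,4)
    return m/255.
def fit(obs,boxes,q0):
    def cost(q):
        e=0
        for p,m,f in obs:
            s=sil(p,boxes,q,f); e+=1-np.minimum(s,m).sum()/np.maximum(s,m).sum()
        return e/len(obs)
    best=min((minimize(cost,[*q0[:2],y],method="Nelder-Mead",options=dict(initial_simplex=np.array([[*q0[:2],y]]*4)+np.vstack([np.zeros(3),np.diag([15,15,.15])]),xatol=.05,fatol=1e-4)) for y in q0[2]),key=lambda r:r.fun)
    return best.x,best.fun
TRAY=box(0,0,70,160,0,8)+box(0,0,14,34,8,58)
STAGE=box(0,0,170,240,0,50)
E
python3 - <<'E'
from fit import *
P=[read_camera(n) for n in("scene","side")]
for nm,th,near,B,q0 in [("tray","tray_grip",[(434,310),(215,362)],TRAY,(550,236,[-.4,0,.4])),("stage","stage",[(199,248),(359,190)],STAGE,(575,-150,[-.4,0,.4]))]:
    obs=[]
    for p,n in zip(P,near):
        rs=cut_out(th,p)
        r=min(rs,key=lambda r:np.hypot(*(np.array(r["at"])-n))); print(nm,r["at"],r["confidence"],r["region"].sum())
        obs.append((p,r["region"].astype(float),False))
    print(nm,fit(obs,B,q0))
    for o in obs: print("  single",fit([o],B,q0))
E
```

```text
tray [433.1, 309.0] 0.59 3859
tray [214.5, 365.5] 0.68 6303
tray (array([ 5.33664461e+02,  2.26395468e+02, -1.68241141e-02]), np.float64(0.053001958505902114))
  single (array([ 5.32938514e+02,  2.26882808e+02, -1.43595866e-02]), np.float64(0.030356828320965423))
  single (array([ 5.35926061e+02,  2.25106825e+02, -8.45483587e-03]), np.float64(0.056794269610145665))
stage [199.0, 248.2] 0.8 11161
stage [360.2, 190.6] 0.58 8691
stage (array([ 5.70820914e+02, -1.99107409e+02,  1.01577768e-01]), np.float64(0.11681396587901982))
  single (array([ 5.61902070e+02, -1.99251318e+02,  8.31613812e-02]), np.float64(0.09718010120976084))
  single (array([ 5.79674531e+02, -2.05956068e+02,  1.12099895e-01]), np.float64(0.09806418788822802))
```

Emit:
{"op": "move_arm", "data": {"commands": [[[1, -1, 0], -1, 1], [[1, -1, 0], -1, 1], [[1, -1, 0], -1, 1], [[1, -1, 0], -1, 1], [[1, -1, 0], -1, 1], [[1, -1, 0], -1, 1], [[1, -1, 0], -1, 1], [[1, -1, 0], -1, 1], [[1, -1, 0], -1, 1], [[1, -1, 0], -1, 1], [[0.5, -0.5, 0], -1, 1], [[0, 0, 0], -1, 1], [[0, 0, 0], -1, 1], [[0, 0, 0], -1, 1], [[0, 0, 0], -1, 1], [[0, 0, 0], 0, 1]]}}

```text
t: 2.83
eef_pos: [503.2, 284.5, 404.8]
tcp_rot: [3.141, -0.0, 1.623]
ft_force: [-0.6, 0.1, 0.7]
opening: 1.001
grip_force: 0.0
```

Emit:
{"op": "move_arm", "data": {"commands": [[[0.5, -1, -0.7], -0.86, 1], [[0.5, -0.94, -0.7], 0, 1], [[0, 0, -0.7], 0, 1], [[0, 0, -0.7], 0, 1], [[0, 0, 0], 0, 1], [[0, 0, 0], 0, 1]]}}

```text
t: 3.33
eef_pos: [533.2, 226.5, 320.5]
tcp_rot: [-3.14, 0.0, 1.56]
ft_force: [0.1, 0.1, 0.9]
opening: 0.996
grip_force: 0.0
```

```bash
python3 - <<'E'
from fit import *
p=read_camera("wrist"); s=env.state(); print(s["eef_pos"],s["tcp_rot"])
im=p["image"].copy()
rs=cut_out("tray_grip",p)
for r in rs: print(r["at"],r["confidence"],r["region"].sum(),toz(p,r["at"],20,True))
for h in search_frame("tray_hole",p): print("hole",h["at"],h["confidence"],toz(p,h["at"],4,True))
c,sn=np.cos(-.015),np.sin(-.015)
for X in [(x,y,z) for x in(-35,35) for y in(-80,80) for z in (0,8)]+[(x,y,58) for x in(-7,7) for y in(-17,17)]+[(0,60,8),(0,-60,8)]:
    u=proj(p,(534+c*X[0]-sn*X[1],226+sn*X[0]+c*X[1],X[2]),True); cv2.circle(im,tuple(int(round(v)) for v in u),2,(255,0,0),-1)
save("b",im)
E
```

```text
[533.31765911 226.73358046 321.44510145] [ 3.14123161e+00 -8.29888512e-05  1.55967005e+00]
[150.7, 236.8] 0.73 11945 [388.61177717 229.95239088  20.        ]
[324.1, 224.8] 0.65 15706 [535.14533539 237.76893444  20.        ]
hole [323.4, 224.4] 0.91 [534.58010671 234.06459327   4.        ]
hole [503.0, 221.6] 0.62 [694.26375987 236.261918     4.        ]
hole [151.8, 239.0] 0.61 [381.07083471 223.39598907   4.        ]
```

View pics/b.png

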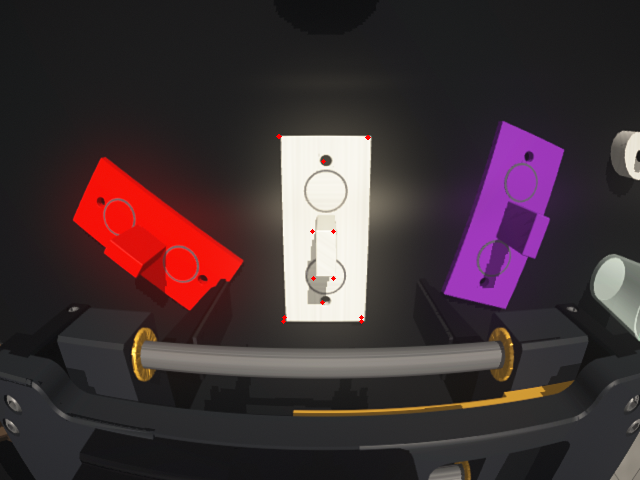

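The overlay fits well: the real tray sits about 2 mm further in +x than my fit, with its fin at px (326,250). Half-closing the gripper and descending.

Emit:
{"op": "move_arm", "data": {"commands": [[[0.08, 0, 0], 0.07, 0], [[0, 0, -0.5], -0.2, 0], [[0, 0, -0.7], 0, 0], [[0, 0, -0.8], 0, 0], [[0, 0, -0.8], 0, 0], [[0, 0, -0.6], 0, 0], [[0, 0, -0.4], 0, 0], [[0, 0, 0], 0, 0], [[0, 0, 0], 0, -1], [[0, 0, 0], 0, -1], [[0, 0, 0], 0, -1], [[0, 0, 0], 0, -1], [[0, 0, 0], 0, -1], [[0, 0, 0], 0, -1]]}}

```text
t: 4.65
eef_pos: [535.5, 226.5, 207.3]
tcp_rot: [3.141, -0.0, 1.548]
ft_force: [0.7, -1.2, 3.6]
opening: 0.146
grip_force: 30.0
```

Gripped: the opening matches 14 mm. Lifting, then carrying the tray past the stage so the wrist camera can look at the stage unobstructed.

Emit:
{"op": "move_arm", "data": {"commands": [[[0, 0, 0.4], 0, -1], [[0, 0, 0.8], 0, -1], [[0, 0, 1], 0, -1], [[0, 0, 1], 0, -1], [[0, 0, 1], 0, -1], [[0, 0, 1], 0, -1], [[0, 0, 0.8], 0, -1], [[0, -0.5, 0.4], 0, -1], [[0, -1, 0], 0, -1], [[0.1, -1, 0], 0, -1], [[0.1, -1, 0], 0, -1], [[0.1, -1, 0], 0, -1], [[0.1, -1, 0], 0, -1], [[0.1, -1, 0], 0, -1], [[0.1, -1, 0], 0, -1], [[0.1, -1, 0], 0, -1], [[0.1, -1, 0], 0, -1], [[0.1, -1, 0], 0, -1], [[0.1, -1, 0], 0, -1], [[0.1, -1, 0], 0, -1]]}}

```text
t: 6.32
eef_pos: [568.1, -149.9, 399.4]
tcp_rot: [-3.142, -0.0, 1.548]
ft_force: [-0.1, 0.4, -1.9]
opening: 0.146
grip_force: 30.0
```

Emit:
{"op": "move_arm", "data": {"commands": [[[0, -1, 0], 0, -1], [[0, -1, 0], 0, -1], [[0, -1, 0], 0, -1], [[0, -1, 0], 0, -1], [[0, -1, 0], 0, -1], [[0, -1, 0], 0, -1], [[0, -0.8, 0], 0, -1], [[0, -0.5, 0], 0, -1], [[0, 0, 0], 0, -1], [[0, 0, 0], 0, -1], [[0, 0, 0], 0, -1]]}}

```text
t: 7.23
eef_pos: [568.5, -366.6, 398.9]
tcp_rot: [-3.141, -0.001, 1.548]
ft_force: [0.4, 0.0, -2.6]
opening: 0.148
grip_force: 30.0
```

```bash
python3 - <<'E'
from h import *
p=read_camera("wrist"); s=env.state(); print(s["eef_pos"],s["tcp_rot"],s["ft_force"],s["opening"],s["t"])
save("c",p["image"]); np.save("wc.npy",p,allow_pickle=True)
p=read_camera("scene"); np.save("sc.npy",p,allow_pickle=True)
p=read_camera("side"); np.save("sd.npy",p,allow_pickle=True)
E
```

```text
[ 568.61632953 -366.39429958  398.99711085] [-3.14145260e+00 -4.34401079e-04  1.54844886e+00] [-0.66391825  0.32258617 -4.12472632] 0.14247213578401421 7.2833
```

View pics/c.png

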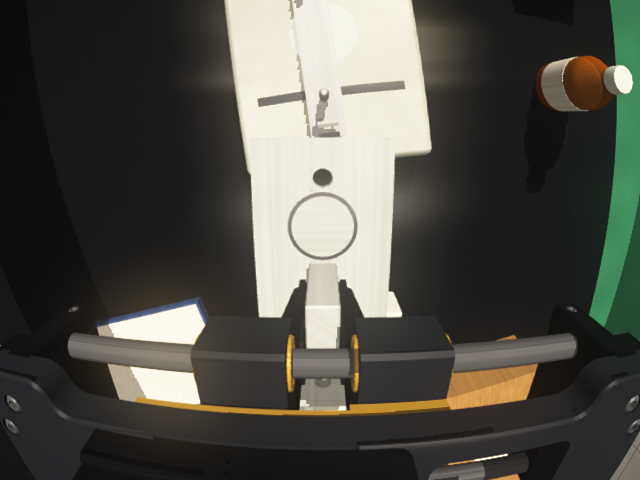

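The near (-y) pin shows at about px (324,94) and its clip at (325,128). The far pin may be at about (297,10). I'll zoom in on the top of the picture.

```bash
python3 - <<'E'
from h import *
p=np.load("wc.npy",allow_pickle=True).item()
save("d",cv2.resize(p["image"][0:175,215:440],None,fx=3.4,fy=3.4,interpolation=cv2.INTER_CUBIC))
for u in [(324,94),(297,8)]: print(toz(p,u,100,True))
E
```

```text
[ 573.0938333  -255.10371659  100.        ]
[ 554.59287664 -186.33739877  100.        ]
```

View pics/d.png

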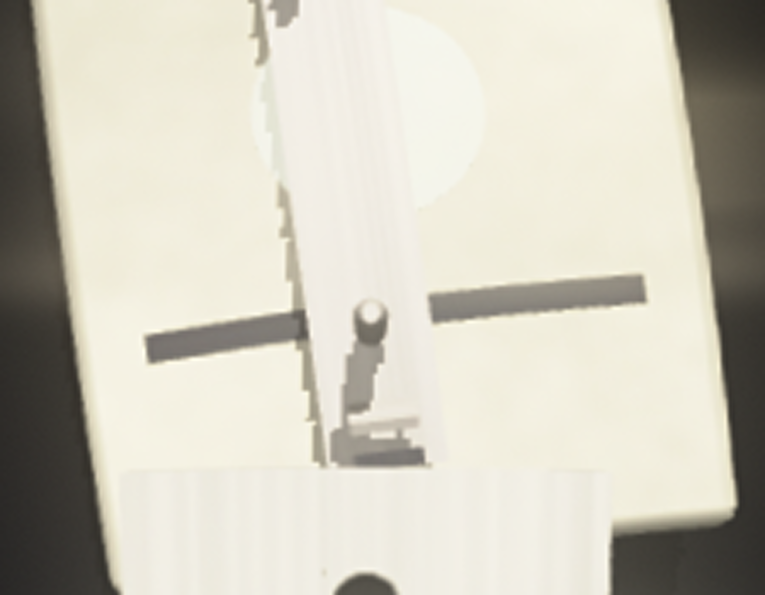

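Zoomed: the pin top is at crop (371,309), and the bar and base edges are clear. Working out the pose from these.

```bash
python3 - <<'E'
from h import *
p=np.load("wc.npy",allow_pickle=True).item()
f=lambda u,z: toz(p,(215+(u[0]+.5)/3.4-.5,(u[1]+.5)/3.4-.5),z,True)
print("pin",f((371,309),100),"base?",f((371,332),66))
for nm,a,b,z in [("barL",(332,468),(264,30),62),("barR",(440,465),(386,5),62),("baseR",(733,500),(672,10),50),("baseL",(100,500),(37,10),50),("hole",(366,572),(366,600),0),("corner",(735,515),(735,516),50)]:
    A,B=f(a,z),f(b,z); print(nm,A,B,"yaw",-(B-A)[0]/(B-A)[1])
# tray hole (top face of the plate)
s=env.state(); zt=s["eef_pos"][2]-207+8
u=(322.5,177); print("trayhole",toz(p,u,zt,True), "expected",s["eef_pos"]); print("trayedge",[toz(p,u,zt,True) for u in((251,138),(394,138))])
E
```

```text
pin [ 572.98080008 -252.46833656  100.        ] base? [ 573.05099275 -254.30989863   66.        ]
barL [ 562.6674595 -287.8331907   62.       ] [ 548.31323928 -173.17389477   62.        ] yaw 0.12519020019539956
barR [ 589.38967166 -287.60903252   62.        ] [ 578.79273088 -167.23105532   62.        ] yaw 0.08803056026193522
baseR [ 667.92687096 -296.28157991   50.        ] [ 654.50215189 -161.58414256   50.        ] yaw 0.09966573486843389
baseL [ 501.49024318 -293.66990475   50.        ] [ 487.11823074 -157.02970716   50.        ] yaw 0.10518143777432147
hole [ 570.30675293 -319.98988283    0.        ] [ 570.11390329 -328.46743408    0.        ] yaw -0.022748272742619154
corner [ 668.54323885 -300.2831296    50.        ] [ 668.54741106 -300.55103486   50.        ] yaw 0.015573439744239923
trayhole [ 570.85158162 -305.64659273  200.09356606] expected [ 568.74899662 -366.4091957   399.09356606]
trayedge [array([ 537.02088116, -285.43991057,  200.09356606]), array([ 605.56243905, -286.9918177 ,  200.09356606])]
```

Emit:
{"op": "move_arm", "data": {"commands": [[[0, 0.8, 0], 0.8, -1], [[0, 1, 0], 0.76, -1], [[0, 0.8, 0], 0, -1], [[0, 0.3, 0], 0, -1], [[0, 0, 0], 0, -1], [[0, 0, 0], 0, -1], [[0, 0, 0], 0, -1]]}}

```text
t: 7.97
eef_pos: [568.6, -281.3, 398.9]
tcp_rot: [3.141, 0.001, 1.672]
ft_force: [-0.4, -0.1, -3.2]
opening: 0.148
grip_force: 30.0
```

```bash
python3 - <<'E'
from h import *
p=read_camera("wrist"); s=env.state(); print(s["eef_pos"],s["tcp_rot"],s["t"])
np.save("wc2.npy",p,allow_pickle=True)
print(proj(p,(560.7,-134,100),True),proj(p,(573,-253.4,100),True))
save("e",cv2.resize(p["image"][0:175,215:440],None,fx=3.4,fy=3.4,interpolation=cv2.INTER_CUBIC))
E
```

```text
[ 568.54937089 -281.47006247  398.73744623] [3.14131709e+00 3.77788920e-04 1.67165648e+00] 8.0167
[330.50835667  47.08017259] [330.41286528 204.828847  ]
```

View pics/e.png

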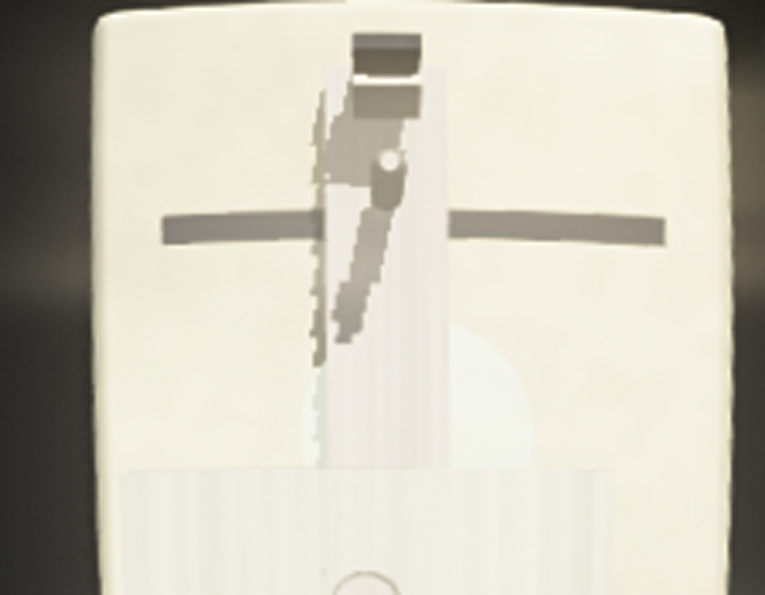

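The far pin top is at crop (388,160), 1–2 mm left of where I predicted it. The bar runs parallel to the tool within about 0.005 rad. Moving over the pins, tray underside about 5 mm above their tops.

Emit:
{"op": "move_arm", "data": {"commands": [[[-0.09, 0.8, 0], 0, -1], [[0, 1, 0], 0, -1], [[0, 0.8, 0], 0, -1], [[0, 0.3, -0.3], 0, -1], [[0, 0, -0.7], 0, -1], [[0, 0, -0.8], 0, -1], [[0, 0, -0.6], 0, -1], [[0, 0, -0.45], 0, -1], [[0, 0, 0], 0, -1], [[0, 0, 0], 0, -1], [[0, 0, 0], 0, -1]]}}

```text
t: 8.93
eef_pos: [566.1, -194.2, 313.8]
tcp_rot: [3.141, 0.001, 1.672]
ft_force: [-0.0, 0.0, -2.4]
opening: 0.145
grip_force: 30.0
```

```bash
python3 - <<'E'
from h import *
s=env.state(); print(s["eef_pos"],s["tcp_rot"],s["ft_force"],s["moment"],s["t"])
ims=[]
for n,X in (("scene",(566,-194,90)),("side",(566,-194,90))):
    p=read_camera(n); u=proj(p,X); x,y=int(u[0]),int(u[1])
    im=p["image"].copy()
    a=max(0,y-75);b=max(0,x-100)
    ims.append(cv2.resize(im[a:a+150,b:b+200],(400,300),interpolation=cv2.INTER_CUBIC))
save("f",np.hstack(ims))
E
```

```text
[ 566.05477682 -194.23796989  313.82286304] [3.14078217e+00 5.56484178e-04 1.67179648e+00] [-0.04010655  0.04154834 -2.41330588] [-0.05927016  0.02752642 -0.02528063] 8.9333
```

View pics/f.png

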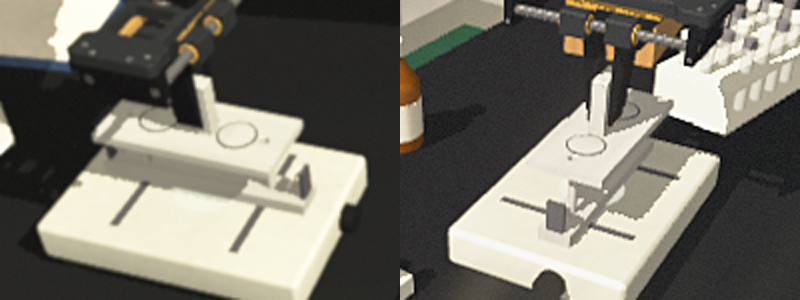

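The tray hovers over the bar, between the clips. Feeling down gently.

Emit:
{"op": "move_arm", "data": {"commands": [[[0, 0, -0.1], 0, -1], [[0, 0, -0.1], 0, -1], [[0, 0, -0.08], 0, -1], [[0, 0, 0], 0, -1], [[0, 0, 0], 0, -1]]}}

```text
t: 9.45
eef_pos: [565.8, -193.5, 304.7]
tcp_rot: [-3.141, -0.0, 1.672]
ft_force: [0.3, -0.4, -2.6]
opening: 0.145
grip_force: 30.0
```

Emit:
{"op": "move_arm", "data": {"commands": [[[0, 0, -0.06], 0, -1], [[0, 0, 0], 0, -1], [[0, 0, 0], 0, -1]]}}

```text
t: 9.7
eef_pos: [565.8, -193.5, 303.0]
tcp_rot: [-3.142, -0.0, 1.672]
ft_force: [-0.4, -0.5, -2.4]
opening: 0.145
grip_force: 30.0
```

Underside at about 96 mm with no force, so both pins have entered the holes. Continuing.

Emit:
{"op": "move_arm", "data": {"commands": [[[0, 0, -0.07], 0, -1], [[0, 0, -0.07], 0, -1], [[0, 0, 0], 0, -1], [[0, 0, 0], 0, -1]]}}

```text
t: 10.03
eef_pos: [565.8, -193.5, 298.6]
tcp_rot: [-3.141, -0.0, 1.672]
ft_force: [0.3, 0.1, -4.0]
opening: 0.146
grip_force: 30.0
```

```bash
python3 - <<'E'
from h import *
s=env.state(); print(s["eef_pos"],s["tcp_rot"],s["ft_force"],s["moment"],s["t"])
E
```

```text
[ 565.81851274 -193.54415947  298.63188655] [-3.14137127e+00 -1.64548184e-04  1.67239236e+00] [ 0.33395519  0.05635411 -4.03211151] [-0.14608595  0.1205918  -0.03872427] 10.0333
```

Emit:
{"op": "move_arm", "data": {"commands": [[[0, 0, -0.07], 0, -1], [[0, 0, -0.07], 0, -1], [[0, 0, -0.05], 0, -1], [[0, 0, 0], 0, -1], [[0, 0, 0], 0, -1]]}}

```text
t: 10.45
eef_pos: [565.8, -193.6, 293.0]
tcp_rot: [-3.141, -0.0, 1.672]
ft_force: [-1.6, -0.4, -2.9]
opening: 0.147
grip_force: 30.0
```

Emit:
{"op": "move_arm", "data": {"commands": [[[0, 0, -0.06], 0, -1], [[0, 0, -0.06], 0, -1], [[0, 0, 0], 0, -1], [[0, 0, 0], 0, -1]]}}

```text
t: 10.78
eef_pos: [565.8, -193.5, 289.4]
tcp_rot: [-3.141, -0.0, 1.672]
ft_force: [-0.2, 0.0, -3.0]
opening: 0.15
grip_force: 30.0
```

Emit:
{"op": "move_arm", "data": {"commands": [[[0, 0, -0.06], 0, -1], [[0, 0, -0.06], 0, -1], [[0, 0, 0], 0, -1], [[0, 0, 0], 0, -1]]}}

```text
t: 11.12
eef_pos: [565.8, -193.5, 285.8]
tcp_rot: [-3.142, -0.0, 1.672]
ft_force: [-0.8, -1.0, -3.3]
opening: 0.149
grip_force: 30.0
```

Emit:
{"op": "move_arm", "data": {"commands": [[[0, 0, -0.06], 0, -1], [[0, 0, -0.06], 0, -1], [[0, 0, 0], 0, -1], [[0, 0, 0], 0, -1]]}}

```text
t: 11.45
eef_pos: [565.9, -193.6, 282.4]
tcp_rot: [3.141, 0.0, 1.672]
ft_force: [-1.3, -0.8, -1.5]
opening: 0.147
grip_force: 30.0
```

Emit:
{"op": "move_arm", "data": {"commands": [[[0, 0, -0.06], 0, -1], [[0, 0, -0.04], 0, -1], [[0, 0, 0], 0, -1], [[0, 0, 0], 0, -1]]}}

```text
t: 11.78
eef_pos: [565.9, -193.6, 279.8]
tcp_rot: [3.141, 0.0, 1.672]
ft_force: [-1.5, -0.9, 3.6]
opening: 0.148
grip_force: 30.0
```

Emit:
{"op": "move_arm", "data": {"commands": [[[0, 0, -0.04], 0, -1], [[0, 0, -0.04], 0, -1], [[0, 0, 0], 0, -1], [[0, 0, 0], 0, -1]]}}

```text
t: 12.12
eef_pos: [565.9, -193.6, 277.0]
tcp_rot: [3.141, 0.0, 1.672]
ft_force: [-1.5, -1.9, 1.9]
opening: 0.144
grip_force: 30.0
```

Clips are starting to spread at about 5 N. Continuing slowly towards TCP z ≈ 269.3.

Emit:
{"op": "move_arm", "data": {"commands": [[[0, 0, -0.04], 0, -1], [[0, 0, -0.04], 0, -1], [[0, 0, 0], 0, -1], [[0, 0, 0], 0, -1]]}}

```text
t: 12.45
eef_pos: [565.8, -193.5, 274.3]
tcp_rot: [3.142, -0.0, 1.672]
ft_force: [-1.1, -2.1, -0.1]
opening: 0.143
grip_force: 30.0
```

Emit:
{"op": "move_arm", "data": {"commands": [[[0, 0, -0.04], 0, -1], [[0, 0, -0.03], 0, -1], [[0, 0, 0], 0, -1], [[0, 0, 0], 0, -1]]}}

```text
t: 12.78
eef_pos: [565.8, -193.5, 272.3]
tcp_rot: [3.142, -0.0, 1.672]
ft_force: [-1.1, -1.7, -0.4]
opening: 0.148
grip_force: 30.0
```

Emit:
{"op": "move_arm", "data": {"commands": [[[0, 0, -0.04], 0, -1], [[0, 0, 0], 0, -1], [[0, 0, 0], 0, -1]]}}

```text
t: 13.03
eef_pos: [565.8, -193.5, 271.1]
tcp_rot: [-3.142, -0.0, 1.672]
ft_force: [-0.2, -1.8, -0.5]
opening: 0.149
grip_force: 30.0
```

Emit:
{"op": "move_arm", "data": {"commands": [[[0, 0, -0.03], 0, -1], [[0, 0, 0], 0, -1], [[0, 0, 0], 0, -1]]}}

```text
t: 13.28
eef_pos: [565.7, -193.4, 269.9]
tcp_rot: [-3.141, -0.001, 1.672]
ft_force: [-1.4, -0.4, -4.2]
opening: 0.145
grip_force: 30.0
```

Emit:
{"op": "move_arm", "data": {"commands": [[[0, 0, -0.03], 0, -1], [[0, 0, 0], 0, -1], [[0, 0, 0], 0, -1]]}}

```text
t: 13.53
eef_pos: [565.8, -193.5, 269.3]
tcp_rot: [-3.141, -0.0, 1.672]
ft_force: [-0.6, -0.1, -3.1]
opening: 0.148
grip_force: 30.0
```

Emit:
{"op": "move_arm", "data": {"commands": [[[0, 0, -0.03], 0, -1], [[0, 0, 0], 0, -1], [[0, 0, 0], 0, -1]]}}

```text
t: 13.78
eef_pos: [565.7, -193.4, 269.3]
tcp_rot: [3.141, 0.0, 1.672]
ft_force: [-3.9, 1.0, 5.5]
opening: 0.146
grip_force: 30.0
```

Emit:
{"op": "move_arm", "data": {"commands": [[[0, 0, -0.02], 0, -1], [[0, 0, 0], 0, -1], [[0, 0, 0], 0, -1]]}}

```text
t: 14.03
eef_pos: [565.7, -193.4, 269.3]
tcp_rot: [3.141, 0.0, 1.672]
ft_force: [-5.5, 1.8, 13.2]
opening: 0.148
grip_force: 30.0
```

Hard contact at exactly the seat height (269.3), with force rising to about 16 N: the tray is home. Relieving the load, releasing and rising.

Emit:
{"op": "move_arm", "data": {"commands": [[[0, 0, 0.03], 0, -1], [[0, 0, 0], 0, -0.4], [[0, 0, 0], 0, -0.2], [[0, 0, 0], 0, 0], [[0, 0, 0], 0, 0], [[0, 0, 0], 0, 0], [[0, 0, 0.3], 0, 0], [[0, 0, 0.8], 0, 0], [[0, 0, 1], 0, 0], [[0, 0, 1], 0, 0], [[0, 0, 1], 0, 0], [[0, 0.3, 0.5], 0, 0], [[0, 0, 0], 0, 0], [[0, 0, 0], 0, 0], [[0, 0, 0], 0, 0]]}}

```text
t: 15.28
eef_pos: [565.6, -184.5, 406.3]
tcp_rot: [-3.141, -0.0, 1.673]
ft_force: [-0.1, -0.1, 0.7]
opening: 0.497
grip_force: 0.0
```

```bash
python3 - <<'E'
from h import *
s=env.state(); print(s["eef_pos"],s["ft_force"],s["opening"],s["t"])
ims=[]
for n in ("scene","side"):
    p=read_camera(n); u=proj(p,(566,-194,80)); x,y=int(u[0]),int(u[1])
    a=max(0,y-75);b=max(0,x-100)
    ims.append(cv2.resize(p["image"][a:a+150,b:b+200],(400,300),interpolation=cv2.INTER_CUBIC))
save("g",np.hstack(ims))
E
```

```text
[ 565.61878887 -184.5134768   406.27864455] [-0.14593072 -0.06782979  0.67509771] 0.49704745390781996 15.2833
```

View pics/g.png

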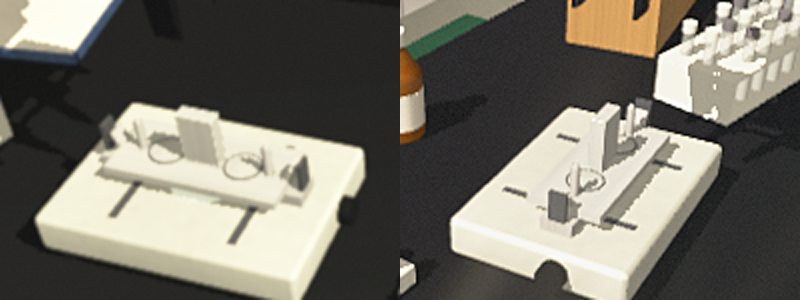

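Both views show the tray flat on the bar, both pins through and clips over its ends, with the gripper well clear. Handing in.

```bash
python3 -c "
from cell import env
print(env.job_done())"
```

```text
the job is handed in; nothing more can be done
None
```

The tray hangs on both pins and lies flat on the bar, at the seat height, with the clips over its ends; I released it and handed in at about 15 s, peak press was about 16 N, the dish, pen and rack were left alone, and no verdict was returned.

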